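# Raise the book ledge of the reading stand to the green-marked notch

## Robot

A 6-joint arm with a two-finger parallel gripper is mounted at the origin on the work surface. World frame = base frame: x ahead of the robot, y to its left, z up, the work surface at z = 0. Lengths are in m, angles in rad, forces in N, time in s.
With the tool pointing down it reaches from about 0.35 to 0.85 m from the base axis. Payload 8.1 kg.
Tool frame: the origin (TCP) lies on the centre line of the jaws, within the pads' length; the fingertips stand 19 mm ahead of it and the grasp point (between the pads) is the TCP (robot.tips_ahead is the distance from the TCP to the fingertips, in m); y points along the fingers, z is the direction in which the jaws open and shut, and the axes are right-handed (so a half turn about y gives the same grasp; the last joint's range is limited). The gripper opens to 93 mm and grips with 3 to 60 N. Pads are 15 mm wide; open, the fingers measure 128 mm over their backs; the gripper's body (75 mm by 188 mm) begins 65 mm behind the grasp point.
Start: joints at [1.033, 0.13, 1.488, -0, 1.523, -0.085], TCP at [0.262, 0.54, 0.238] pointing down, gripper open.
Joint ranges: [-2.96, 2.96], [-0.89, 2.26], [0.02, 2.5], [-1.34, 4.48], [0, 2.73], [-2.66, 2.66]. Speed limits (rad/s): [2.39, 2.39, 2.79, 3.14, 3.14, 3.14].

## Interface

Orientations are given as a rotation vector (axis times angle).
In Python, from plant import robot, imaging, models gives the robot as it stands.
- The arm moves only by the tool carry_out, never from a script. Its argument "motion" is one flat list of numbers, 7 for each row, row after row: the shift along the tool's x, y, z in m, then the turn, a rotation vector about the tool's x, y, z in degrees, then the opening, from -1 (shut) to 1 (fully open). A call has exactly 5 rows; each row shifts and turns the pose as measured when the row begins, along the tool's axes as they then stand; what a row does not reach is not made up. A row lasts 1/10 s, in which the tool goes at most 50 mm and 8.59 degrees, less where a joint would pass 70% of its speed; a pose out of reach is approached as far as the arm can. A call is refused whole if a number of a shift passes 0.05 or a number of a turn 8.59, either way. A call with a gripper value outside its range is refused whole. The fingers move at their own pace and stop on an object; "squeeze" is the grip in N (left out, the last holds). Time passes only in rows, so rows that do not move let the fingers close, or fill a call up. It gives the time, the measured TCP pose, the force and the opening at its end, in the units of the state.
- robot.read_state(): the state, without advancing time (a new reading comes with each control period).
- imaging.read_camera(name): name is "scene" or "top"; returns the picture (420x560x3 uint8, blue, green, red); there is no depth.
- imaging.camera_model(name): a dict with "K" (3x3 intrinsics, pixels), "position" and "orientation" of the camera in the world. Camera axes: x right, y down, z forward; pixel columns grow to the right and rows downward; lengths in m; the calibration is good to about 2 mm. A picture is of the moment at which its call begins. camera_model takes no time and is no camera call.
- robot.close_job(): hands the job in, once; it reports no verdict.
Trained networks look in the newest picture that a camera, given by its name, has taken for a name from the list of things; names that differ only in an ending like _2 or _b are one class to them, and where a whole thing is asked for, a point or a joint stands for the part that bears it (a point fixed in the world has none). Each returns a list of dicts, best first, with "confidence" (0 to 1); they miss things now and then, are a little off and sometimes report something else, mostly with a low value. They report only what shows in the picture. A call takes as long as a camera call.
- models.outline_of(camera, thing): "pixels" (420x560 bool, what is visible of it) and "pixel" ([column, row] in pixels, amid what is visible of it).
The state is a dict: "t": time; "q": joint angles; "dq": joint speeds; "joint_torque": joint torques, N m; "tool_pos": TCP position; "orientation": TCP orientation; "force": force on the tool from outside, world axes, zero at the start; "wrist_torque": the same for the moment, N m; "opening": finger opening in m.
Only numpy, scipy, OpenCV 4.12 (cv2) and the standard library are available. Lean on these libraries where they do the work, as an engineer would, in place of code of your own. Each camera call takes 0.05 s, during which the arm holds its last target.

## Task

The book ledge of the sloping reading stand under the riser shelf is in its lowest notch, too low for the workbook. Take the ledge by its red knob, lift it out of that notch, slide it up the slope and let it down fully into the notch beside the green marks, then let go; leave the board's slope and the other things on the desk and riser as they are.

Things in the scene. Friction and masses are not known exactly. Their poses are not given: they have to be found in the camera images.
- stand: Reading stand, fixed: a plywood board 300 mm wide and 260 mm long up the slope, hinged at its lower edge to a black steel foot. Origin on the desk under the foot's centre; x horizontal, the way the slope rises, y to its left, z up. The board's hinge runs along y at x -104, z 24 mm
- knob (a point): Centre of the head of the red pull knob on the ledge's carriage. Head 26 mm across, 27 mm long, axis square to the board; centre 25.5 mm out from the carriage plate (54 mm wide). This frame moves with the ledge: x up the slope, y to the stand's left, z square to the board, outwards. 60 mm free on both sides (y); up-slope the ledge (200 mm wide, 31 mm out from the face) begins 29 mm from the knob's surface
- green_seat (a point): Where the knob's centre is when the ledge is fully down in the green-marked notch, against that notch's lower side; fixed to the board, axes as for the knob; 30.5 mm out from the board's face. The notch has 5 mm of play, all of it up-slope: midway over the notch is 2.5 mm up-slope from here. The green marks lie level with this point
- ledge_height (a joint): Place of the ledge up the slope, m. Five square notches, 28 mm apart, 14 mm wide, 12 mm deep, in the aluminium rack up the middle of the board: 0, 0.028, 0.056, 0.084 (fourth from below, the one with the long green mark at both edges of the board), 0.112. Slides with 3.5 N friction and 25 N per m/s drag, so it stays where it is left
- ledge_lift (a joint): How far the ledge is lifted square to the board, m: 0 fully down in a notch, from 0.012 clear of the notches, 0.020 its stop. Only its weight (0.3 kg, may vary by a quarter) holds it down. The ledge is captive: it can only lift and slide along the slope, not turn or come off
- riser_edge (a point): Middle of the lower front edge of the black steel riser shelf, 270 mm above the desk, 680 mm wide (y), 16 mm high; the shelf runs 180 mm back from here over the upper part of the stand. Its legs stand 328 mm either side of the middle. Axes as for the stand. Fixed. It overhangs the green notch, so an upright gripper holding the knob meets it there
- eraser: Whiteboard eraser, blue, 56 x 115 x 30 mm, on the riser; origin under its centre
- tape_dispenser: Steel tape dispenser, 150 x 56 x 80 mm, on the riser; origin under its centre
- pencil_a: Yellow wooden pencil, 160 mm, lying on the riser; origin under its middle, x along it
- pencil_b: Green wooden pencil, 160 mm, lying on the riser; origin under its middle, x along it
- workbook: Closed orange workbook, 300 x 212 x 18 mm, on the desk left of the stand; origin under its centre
- pencil_cup: Blue cup 76 mm across, 98 mm high with pens up to 160 mm, right of the stand; origin under its centre
- stapler: Black stapler, 140 x 36 x 50 mm, on the desk, in front of the stand at its right; origin under its centre, x along it
- ledge: The book ledge with its carriage plate, aluminium, 200 mm wide, 31 mm out from the board, carrying the knob. Origin at the board's face under the knob's axis; axes as for the knob
- board_slope (a joint): Slope of the board's face from the desk, rad, 0.54 to 0.62 at the start; 0 would lie flat. Stiff friction hinges hold it: about 15 N m to move
- red_knob: The red pull knob itself (steel neck, red head), fixed to the ledge. Origin on its axis at the board's face when seated, 30.5 mm below the head's centre; axes as for the knob

How it is judged:
By the outcome, as a careful person would: the job done as asked, in the order asked, and still so for the second after the job is handed in, with the robot touching nothing.
It also fails if it takes over 35 s, if anything falls off the work surface, if the arm or the gripper's body presses on something with over 40 N, if the wrist force passes 120 N, or if a joint passes its speed limit or range.

## Working session

There is one attempt and no reset: what is moved stays moved. The work goes in short steps, Python scripts to look and compute and a tool call to move; the robot and the scene stay as the last step left them, time stands still between calls to the robot, and variables do not carry over. Pictures are saved under pics/ and viewed, and the job is handed in when it is done.

Besides the shell and the picture viewer there is one more tool, called by a JSON object that holds its "fn" and its "kwargs", one argument or row to a line. carry_out: Moves the arm, as the interface text tells. Its arguments: {"type":"object","properties":{"motion":{"type":"array","items":{"type":"number"}},"squeeze":{"type":"number"}},"required":["motion"]}

```bash
ls; mkdir -p pics; python3 - <<'E'
from plant import robot, imaging, models
import cv2
s=robot.read_state();print(s)
for c in("scene","top"):
    im=imaging.read_camera(c);cv2.imwrite(f"pics/{c}0.png",im)
    m=imaging.camera_model(c);print(c,m)
    for th in("red_knob","stand","ledge"):
        o=models.outline_of(c,th)
        print(th,[(x["confidence"],x["pixel"],int(x["pixels"].sum())) for x in o])
E
```

```text
pics
{'t': 0.0, 'q': array([ 1.03261171e+00,  1.31218951e-01,  1.48925734e+00,  1.95821810e-06,
        1.52301018e+00, -8.54023713e-02]), 'dq': array([ 2.24591561e-04, -1.41457561e-03,  1.28345403e-04,  3.81406965e-04,
       -1.16033657e-05, -1.04229138e-03]), 'joint_torque': array([-1.55457139e-03, -5.59837997e+01, -4.91757345e+01,  7.70197297e-02,
        3.51996243e-02, -1.60090954e-04]), 'tool_pos': array([0.26218624, 0.53908755, 0.23656496]), 'orientation': array([-1.54328564,  0.35561296, -0.3546908 ]), 'force': array([ 0.44433984, -0.85696735, -0.51654783]), 'wrist_torque': array([-0.0459521 , -0.0323092 , -0.00327675]), 'opening': 0.09296361352703311}
scene {'K': array([[543.55604013,   0.        , 294.41238547],
       [  0.        , 543.55604013, 204.57848521],
       [  0.        ,   0.        ,   1.        ]]), 'position': array([0.68876635, 0.62441661, 1.36586544]), 'orientation': array([-0.35001025, -3.00383136,  0.68886996])}
red_knob [(0.56, [301.8, 236.3], 129)]
stand [(0.76, [294.0, 245.0], 4118), (0.2, [288.9, 238.6], 1314)]
ledge [(0.8, [287.0, 238.9], 1403)]
top {'K': array([[503.65867814,   0.        , 281.6343933 ],
       [  0.        , 503.65867814, 206.30999957],
       [  0.        ,   0.        ,   1.        ]]), 'position': array([0.36043609, 0.05282596, 1.31036637]), 'orientation': array([-2.13256591,  2.1154312 , -0.16663185])}
red_knob [(0.65, [265.2, 215.4], 117)]
stand [(0.83, [270.9, 196.8], 7163)]
ledge [(0.85, [268.3, 196.2], 1527)]
```

View pics/scene0.png

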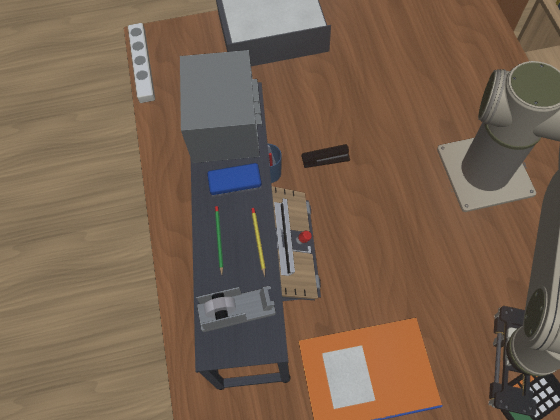

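View pics/top0.png

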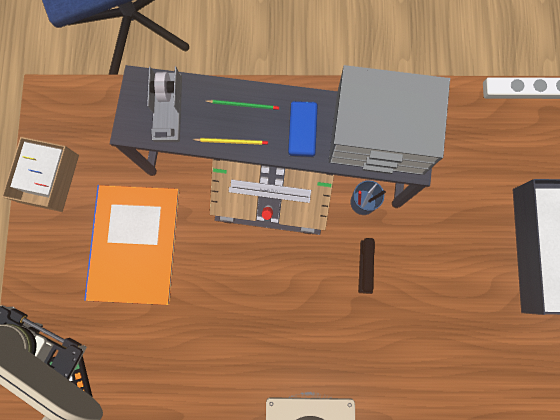

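```bash
python3 - <<'E'
import cv2
a=cv2.imread("pics/scene0.png")[170:320,220:380];b=cv2.imread("pics/top0.png")[110:260,180:380]
cv2.imwrite("pics/sc.png",cv2.resize(a,None,fx=4,fy=4,interpolation=2));cv2.imwrite("pics/tc.png",cv2.resize(b,None,fx=4,fy=4,interpolation=2))
E
```

```text
(no output)
```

View pics/sc.png

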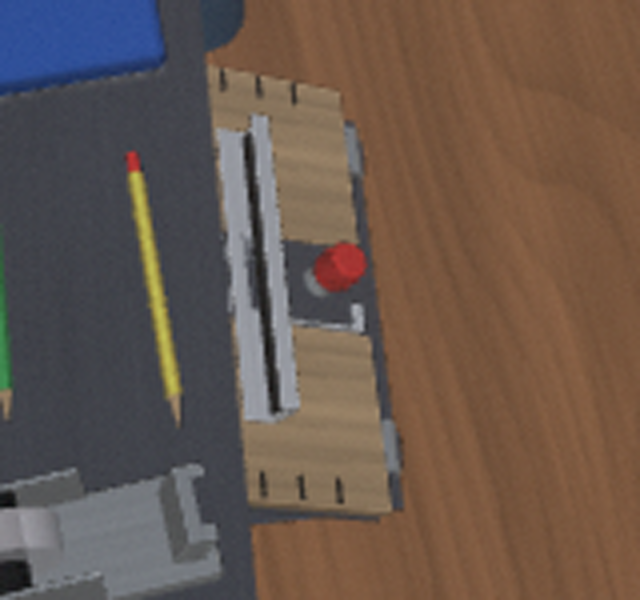

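View pics/tc.png

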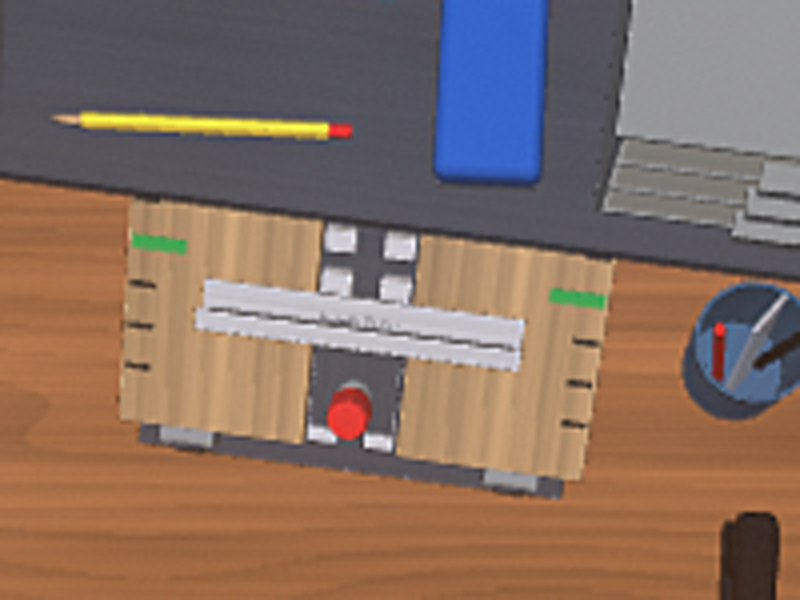

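The scene picture shows the knob at about (305,237) with the ledge in the lowest notch. In the top picture the knob is at (267,213), with green marks at (220,171) and (324,184). Next I'll fit the stand pose and slope.

```bash
python3 - <<'E'
import cv2,numpy as np
for n,(x0,x1,y0,y1) in {"top0":(205,340,150,240),"scene0":(265,325,180,305)}.items():
    im=cv2.imread(f"pics/{n}.png");h=cv2.cvtColor(im,cv2.COLOR_BGR2HSV)
    sub=h[y0:y1,x0:x1]
    big=cv2.resize(im[y0:y1,x0:x1],None,fx=4,fy=4,interpolation=2);hb=cv2.cvtColor(big,cv2.COLOR_BGR2HSV)
    g=cv2.inRange(hb,(45,90,60),(80,255,255));r=cv2.inRange(hb,(0,180,90),(6,255,255))|cv2.inRange(hb,(172,170,90),(180,255,255))
    d=cv2.inRange(hb,(0,0,0),(180,255,95))
    for k,m in(("green",g),("red",r),("dark",d)):
        c,l,st,ce=cv2.connectedComponentsWithStats(m)
        for i in range(1,c):
            if 20<st[i,4]<3000: print(n,k,st[i,4],(ce[i]+.5)/4-.5+[x0,y0], st[i,2:4]/4)
E
```

```text
top0 green 764 [219.37074607 170.47938482] [13.75  5.5 ]
top0 green 792 [323.90751263 184.16382576] [14.5  5.5]
top0 red 1507 [266.71391838 213.10210683] [10.5 12.5]
top0 dark 25 [272.265 162.405] [1.75 1.75]
top0 dark 23 [284.98369565 163.61413043] [1.5 1.5]
top0 dark 102 [215.19607843 180.50245098] [6. 2.]
top0 dark 81 [214.9367284  190.97376543] [5.5 1.5]
top0 dark 46 [264.29347826 190.61956522] [4.5 1. ]
top0 dark 26 [271.74038462 191.97115385] [3.5  0.75]
top0 dark 23 [286.32065217 193.98369565] [3.25 0.5 ]
top0 dark 94 [325.96276596 195.16489362] [5.75 1.5 ]
top0 dark 83 [214.13403614 201.09487952] [5.75 1.75]
top0 dark 97 [324.30541237 205.46778351] [5.75 2.  ]
top0 dark 27 [256.21759259 214.38425926] [1.   3.75]
top0 dark 84 [322.54464286 215.5922619 ] [5.5 2. ]
top0 dark 285 [217.25570175 217.97236842] [5.  4.5]
top0 dark 588 [313.21641156 231.65816327] [18.    4.75]
scene0 red 23 [309.53804348 234.07065217] [1.25 2.5 ]
scene0 red 24 [303.40625    235.95833333] [1.75 1.25]
scene0 red 35 [307.30357143 237.78928571] [1.5 2.5]
scene0 red 27 [309.125      237.45833333] [1.75 1.25]
scene0 red 23 [300.77717391 240.08152174] [1.75 1.75]
scene0 dark 114 [275.21491228 189.72368421] [1.75 5.5 ]
scene0 dark 108 [284.22916667 191.38425926] [1.75 5.25]
scene0 dark 107 [292.98014019 192.89836449] [1.5  5.75]
scene0 dark 48 [306.84375    200.48958333] [2.25 1.75]
scene0 dark 231 [319.5211039  281.97564935] [2.5 9.5]
scene0 dark 172 [285.2877907  290.73110465] [2.25 6.75]
scene0 dark 480 [318.49166667 292.384375  ] [ 4. 10.]
scene0 dark 150 [294.9        291.35166667] [2.25 6.25]
scene0 dark 164 [304.37652439 292.44207317] [2.25 6.5 ]
scene0 dark 125 [265.159 301.785] [1.75 7.  ]
```

```bash
cat > fit.py <<'E'
import numpy as np, cv2
from scipy.optimize import least_squares
from scipy.spatial.transform import Rotation as R
from plant import imaging
CM={c:imaging.camera_model(c) for c in("top","scene")}
def proj(c,P,dt=0,dr=np.zeros(3)):
    m=CM[c];Rc=R.from_rotvec(m["orientation"])*R.from_rotvec(dr)
    q=Rc.inv().apply(P-m["position"]-dt);p=q@m["K"].T;return p[:,:2]/p[:,2:]
def face(p,u,v,w):
    x,y,yaw,s,h=p[:5]
    ex=np.array([np.cos(s),0,np.sin(s)]);n=np.array([-np.sin(s),0,np.cos(s)])
    L=np.array([-.104,0,.024])+u*ex+v*np.array([0,1,0])+(w+h)*n
    return R.from_euler('z',yaw).apply(L)+[x,y,0]
T=dict(b=[(2,1,215.2,180.5),(1,1,214.94,190.97),(0,1,214.13,201.1),(2,-1,325.96,195.16),(1,-1,324.3,205.47),(0,-1,322.54,215.59)],
 g=[(3,1,219.37,170.48),(3,-1,323.9,184.16)])
S=[(2,-1,275.2,189.7),(1,-1,284.2,191.4),(0,-1,293,192.9),(2,1,285.3,290.73),(1,1,294.9,291.35),(0,1,304.4,292.44)]
def res(p):
    d0,yb,yg,du=p[5:9];e=[]
    dt={"top":p[9:12],"scene":p[12:15]};dr={"top":p[15:18],"scene":p[18:21]}
    def add(c,P,px,s=.3): e.extend((proj(c,P[None],dt[c],dr[c])[0]-px)/s)
    for k,sg,a,b in T['b']: add("top",face(p,d0+.028*k,sg*yb,0),[a,b])
    for k,sg,a,b in T['g']: add("top",face(p,d0+.028*k,sg*yg,0),[a,b])
    for k,sg,a,b in S: add("scene",face(p,d0+.028*k,sg*yb,0),[a,b])
    K=face(p,d0+du,0,.0305)
    add("top",K,[266.71,213.1],.4);add("scene",K,[305,236.75],.5)
    return np.r_[e,p[9:15]/.0015,p[15:21]/.0008,(p[3]-.58)/.03,(p[4]-.008)/.01,(p[1+6-1+0]-.143)/.004,(p[8])/.001]
p0=np.r_[.35,0.1,0,.58,.008,.05,.143,.135,0,np.zeros(12)]
if __name__=="__main__":
    for y0 in(-.1,.1):
        p0[0:3]=[.45,.05,y0]
        f=least_squares(res,p0);p=f.x
        cov=np.linalg.inv(f.jac.T@f.jac)
        print(f.cost,np.round(p,4));print("sd",np.round(np.sqrt(np.diag(cov))[:9],4))
    print(np.round(f.fun,1))
    print("knob",face(p,p[5]+p[8],0,.0305),"seat",face(p,p[5]+.084,0,.0305))
    np.save("p.npy",p)
E
python3 fit.py
```

```text
2.75568654174943 [ 6.461e-01  9.880e-02 -1.270e-01  5.761e-01  8.000e-03  4.190e-02
  1.391e-01  1.303e-01 -1.000e-04 -4.000e-04  1.000e-04  2.000e-04
  4.000e-04 -1.000e-04 -2.000e-04 -1.000e-04 -0.000e+00 -1.000e-04
 -1.000e-04 -1.000e-04  1.000e-04]
sd [0.0197 0.0032 0.0016 0.0143 0.01   0.0176 0.0005 0.0007 0.0007]
2.755686541749167 [ 6.461e-01  9.880e-02 -1.270e-01  5.761e-01  8.000e-03  4.190e-02
  1.391e-01  1.303e-01 -1.000e-04 -4.000e-04  1.000e-04  2.000e-04
  4.000e-04 -1.000e-04 -2.000e-04 -1.000e-04 -0.000e+00 -1.000e-04
 -1.000e-04 -1.000e-04  1.000e-04]
sd [0.0197 0.0032 0.0016 0.0143 0.01   0.0176 0.0005 0.0007 0.0007]
[ 0.3  0.3 -0.9 -0.1 -0.1  0.  -0.3 -0.1 -0.  -0.1  0.7 -0.1  0.   0.1
  0.1  0.   0.3 -0.2  0.2  0.1  0.1  0.9 -0.3 -0.2 -0.   0.5 -0.2 -0.4
  0.3  0.2 -0.2 -1.  -0.3  0.1  0.2  0.3 -0.1 -0.2 -0.2 -0.1 -0.1 -0.1
 -0.1  0.1 -0.1 -0.  -1.  -0.1]
knob [0.55684466 0.11023757 0.07903774] seat [0.62680228 0.10130133 0.12485243]
```

```bash
cat > plan.py <<'E'
import numpy as np
from scipy.spatial.transform import Rotation as R
from fit import *
from plant import robot
p=np.load("p.npy")
def stand_axes(tilt=None):
    s=p[3] if tilt is None else tilt
    Rz=R.from_euler('z',p[2])
    return [Rz.apply(v) for v in ([np.cos(s),0,np.sin(s)],[0,1,0],[-np.sin(s),0,np.cos(s)])]
def target_R(tilt=None,flip=1):
    ex,ey,n=stand_axes(tilt); y=-n; z=flip*ey; x=np.cross(y,z); return R.from_matrix(np.c_[x,y,z])
def go(pos,Rt,n,op,st=None):
    st=st or robot.read_state()
    R0=R.from_rotvec(st["orientation"]);p0=st["tool_pos"]
    d=(R0.inv()*Rt).as_rotvec()
    for k in range(n):
        Rk=R0*R.from_rotvec(d*k/n)
        sh=Rk.inv().apply((pos-p0)/n)
        print(",".join(f"{v:.4f}" for v in sh),",",",".join(f"{v:.2f}" for v in np.degrees(d/n)),",",op)
def ray(c,px,z):
    m=CM[c];d=R.from_rotvec(m["orientation"]).apply(np.linalg.inv(m["K"])@[*px,1]);return m["position"]+d*(z-m["position"][2])/d[2]
E
python3 - <<'E'
from plan import *
ys=R.from_euler('z',p[2])
for px in [(271.,165.5),(212,158)]:
    q=ray("top",px,.286);print("riser top",q, "stand frame",ys.inv().apply(q-[p[0],p[1],0]))
kn=face(p,p[5],0,.0305);sp=face(p,p[5]+.084,0,.0305)
for a in(kn,sp):print("stand-frame",ys.inv().apply(a-[p[0],p[1],0]))
st=robot.read_state();R0=R.from_rotvec(st["orientation"]);print(R0.as_matrix().round(3),st["t"])
for f in(1,-1):
  d=(R0.inv()*target_R(flip=f)).as_rotvec(degrees=True);print(f,d,np.linalg.norm(d)); print(target_R(flip=f).as_matrix().round(3))
E
```

```text
riser top [0.62545361 0.09314813 0.286     ] stand frame [-0.0197281  -0.00825837  0.286     ]
riser top [0.6410261 0.2175737 0.286    ] stand frame [-0.02004687  0.11713749  0.286     ]
stand-frame [-8.98650790e-02 -6.02896253e-18  7.90925445e-02]
stand-frame [-1.94233813e-02 -6.07359369e-18  1.24852431e-01]
[[ 0.899 -0.     0.437]
 [-0.437 -0.     0.899]
 [-0.    -1.    -0.   ]] 0.4
1 [  5.39394802 -18.13728502 -32.71641514] 37.79443877679949
[[ 0.832  0.54   0.127]
 [-0.106 -0.069  0.992]
 [ 0.545 -0.839  0.   ]]
-1 [ 46.00973487 155.26612732   7.58561467] 162.11726479539175
[[-0.832  0.54  -0.127]
 [ 0.106 -0.069 -0.992]
 [-0.545 -0.839 -0.   ]]
```

```bash
python3 - <<'E'
from plan import *
kn=face(p,p[5],0,.0305);ex,ey,n=stand_axes()
print(kn+.11*n)
go(kn+.11*n,target_R(),15,0.3)
E
```

```text
[0.49748766 0.1178197  0.17133762]
0.0264,0.0044,-0.0184 , 0.36,-1.21,-2.18 , 0.3
0.0258,0.0053,-0.0190 , 0.36,-1.21,-2.18 , 0.3
0.0252,0.0061,-0.0196 , 0.36,-1.21,-2.18 , 0.3
0.0245,0.0070,-0.0201 , 0.36,-1.21,-2.18 , 0.3
0.0238,0.0078,-0.0207 , 0.36,-1.21,-2.18 , 0.3
0.0231,0.0085,-0.0212 , 0.36,-1.21,-2.18 , 0.3
0.0223,0.0092,-0.0218 , 0.36,-1.21,-2.18 , 0.3
0.0214,0.0099,-0.0223 , 0.36,-1.21,-2.18 , 0.3
0.0206,0.0106,-0.0228 , 0.36,-1.21,-2.18 , 0.3
0.0197,0.0112,-0.0233 , 0.36,-1.21,-2.18 , 0.3
0.0187,0.0118,-0.0238 , 0.36,-1.21,-2.18 , 0.3
0.0178,0.0123,-0.0242 , 0.36,-1.21,-2.18 , 0.3
0.0168,0.0128,-0.0247 , 0.36,-1.21,-2.18 , 0.3
0.0157,0.0133,-0.0251 , 0.36,-1.21,-2.18 , 0.3
0.0147,0.0137,-0.0255 , 0.36,-1.21,-2.18 , 0.3
```

{"fn": "carry_out", "kwargs": {
  "motion": [0.026,0.004,-0.018,0.36,-1.21,-2.18,0.3,0.026,0.005,-0.019,0.36,-1.21,-2.18,0.3,0.025,0.006,-0.0195,0.36,-1.21,-2.18,0.3,0.0245,0.007,-0.02,0.36,-1.21,-2.18,0.3,0.024,0.008,-0.021,0.36,-1.21,-2.18,0.3]
}}

```text
t: 0.9
tool_pos: [0.3428, 0.3981, 0.2161]
orientation: [-1.559, 0.109, -0.423]
force: [-0.2, 0.6, -0.6]
opening: 0.0618
```

{"fn": "carry_out", "kwargs": {
  "motion": [0.023,0.0085,-0.021,0.36,-1.21,-2.18,0.3,0.022,0.009,-0.022,0.36,-1.21,-2.18,0.3,0.0215,0.01,-0.0225,0.36,-1.21,-2.18,0.3,0.0205,0.0105,-0.023,0.36,-1.21,-2.18,0.3,0.0195,0.011,-0.0235,0.36,-1.21,-2.18,0.3]
}}

```text
t: 1.4
tool_pos: [0.4247, 0.2526, 0.1954]
orientation: [-1.562, -0.14, -0.49]
force: [0.7, 0.5, -0.4]
opening: 0.0604
```

```bash
python3 - <<'E'
from plan import *
kn=face(p,p[5],0,.0305);ex,ey,n=stand_axes()
s=robot.read_state();print(s["t"],s["tool_pos"],s["opening"])
go(kn+.11*n,target_R(),5,0.3)
E
```

```text
1.4 [0.42465596 0.25259014 0.19543987] 0.06035220975202338
0.0169,0.0118,-0.0232 , 0.27,-1.07,-2.00 , 0.3
0.0160,0.0123,-0.0236 , 0.27,-1.07,-2.00 , 0.3
0.0151,0.0127,-0.0239 , 0.27,-1.07,-2.00 , 0.3
0.0142,0.0131,-0.0243 , 0.27,-1.07,-2.00 , 0.3
0.0133,0.0134,-0.0246 , 0.27,-1.07,-2.00 , 0.3
```

{"fn": "carry_out", "kwargs": {
  "motion": [0.017,0.012,-0.023,0.3,-1.1,-2.0,0.3,0.016,0.0125,-0.0235,0.3,-1.1,-2.0,0.3,0.015,0.0125,-0.024,0.3,-1.1,-2.0,0.3,0.014,0.013,-0.0245,0.3,-1.1,-2.0,0.3,0.0135,0.0135,-0.025,0.3,-1.1,-2.0,0.3]
}}

```text
t: 1.9
tool_pos: [0.5006, 0.1125, 0.1724]
orientation: [-1.554, -0.371, -0.552]
force: [0.3, -0.0, -0.0]
opening: 0.0606
```

```bash
python3 - <<'E'
from plan import *
kn=face(p,p[5],0,.0305);ex,ey,n=stand_axes()
for c in("scene","top"):
    im=imaging.read_camera(c)
    st=robot.read_state()
    Rc=R.from_rotvec(st["orientation"])
    for k in(0.,.05,.11):
        a=proj(c,(st["tool_pos"]+Rc.apply([0,k,0]))[None])[0]; cv2.circle(im,tuple(int(round(v)) for v in a),1,(255,255,0),-1)
    x0,y0=(210,160) if c=="scene" else (180,110)
    cv2.imwrite(f"pics/{c}1.png",cv2.resize(im[y0:y0+150,x0:x0+200],None,fx=4,fy=4,interpolation=2))
s=robot.read_state();print(s["t"],s["tool_pos"],s["opening"])
go(kn+.06*n,target_R(),5,0.3)
E
```

```text
2.0 [0.50008313 0.11034833 0.17093569] 0.06095304272389846
-0.0006,0.0095,0.0014 , -0.01,0.05,0.10 , 0.3
-0.0006,0.0095,0.0014 , -0.01,0.05,0.10 , 0.3
-0.0006,0.0095,0.0014 , -0.01,0.05,0.10 , 0.3
-0.0006,0.0095,0.0014 , -0.01,0.05,0.10 , 0.3
-0.0006,0.0095,0.0014 , -0.01,0.05,0.10 , 0.3
```

View pics/scene1.png

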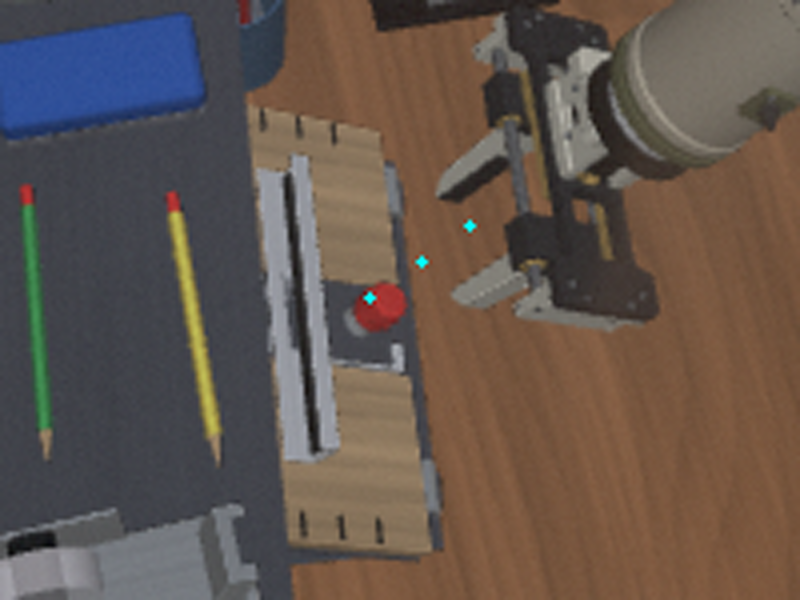

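View pics/top1.png

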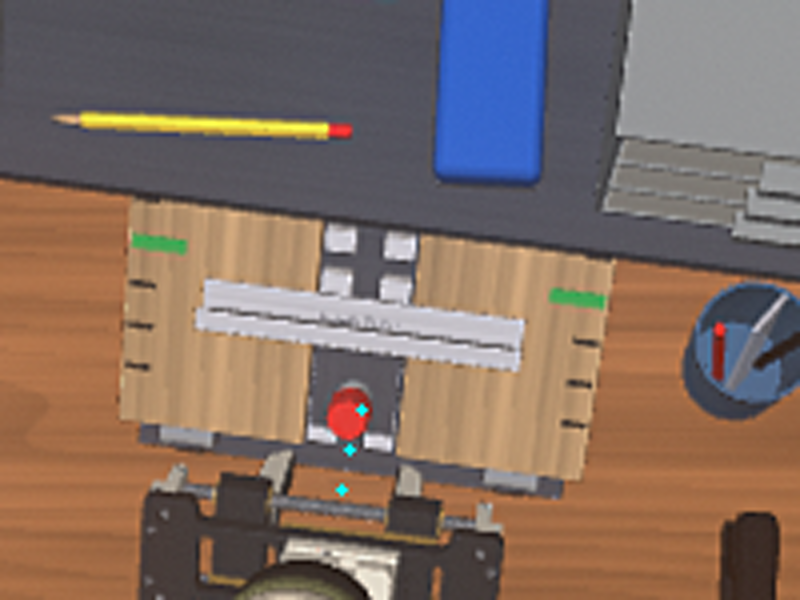

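Both pictures show the TCP line midway between the fingertips, and about 7 mm right of the knob. I'll correct that and approach.

{"fn": "carry_out", "kwargs": {
  "motion": [-0.001,0.009,0.002,0,0,0.2,0.3,-0.001,0.009,0.002,0,0,0.1,0.3,-0.001,0.01,0.002,0,0,0.1,0.3,0,0.01,0.001,0,0,0.1,0.3,0,0.01,0,0,0,0,0.3]
}}

```text
t: 2.5
tool_pos: [0.5266, 0.1188, 0.1285]
orientation: [-1.554, -0.36, -0.547]
force: [0.6, -0.5, 1.3]
opening: 0.0604
```

```bash
python3 - <<'E'
from plan import *
kn=face(p,p[5],0,.0305);ex,ey,n=stand_axes()
s=robot.read_state();print(s["t"],s["tool_pos"],s["opening"])
go(kn+.003*n,target_R(),5,0.3)
E
```

```text
2.5 [0.52664654 0.11876211 0.12848075] 0.06040759712162042
-0.0002,0.0111,-0.0010 , -0.06,0.04,0.01 , 0.3
-0.0002,0.0111,-0.0010 , -0.06,0.04,0.01 , 0.3
-0.0002,0.0111,-0.0010 , -0.06,0.04,0.01 , 0.3
-0.0002,0.0111,-0.0009 , -0.06,0.04,0.01 , 0.3
-0.0002,0.0111,-0.0009 , -0.06,0.04,0.01 , 0.3
```

{"fn": "carry_out", "kwargs": {
  "motion": [0,0.011,-0.001,0,0,0,0.3,0,0.011,-0.001,0,0,0,0.3,0,0.011,-0.001,0,0,0,0.3,0,0.011,-0.001,0,0,0,0.3,0,0.01,-0.001,0,0,0,0.3]
}}

```text
t: 3.0
tool_pos: [0.5561, 0.1186, 0.0775]
orientation: [-1.551, -0.363, -0.535]
force: [-0.6, -0.2, -0.3]
opening: 0.0604
```

```bash
python3 - <<'E'
from plan import *
kn=face(p,p[5],0,.0305);ex,ey,n=stand_axes()
for c in("scene","top"):
    im=imaging.read_camera(c)
    x0,y0=(210,160) if c=="scene" else (180,110)
    cv2.imwrite(f"pics/{c}2.png",cv2.resize(im[y0:y0+150,x0:x0+200],None,fx=4,fy=4,interpolation=2))
s=robot.read_state();print(s["t"],s["tool_pos"],s["opening"],s["force"])
go(kn+.003*n,target_R(),1,0.3)
E
```

```text
3.1 [0.55517072 0.11805324 0.07637404] 0.06045056703446569 [-0.5980131  -0.55611124  0.1193736 ]
0.0037,-0.0039,-0.0075 , -0.58,0.62,-0.40 , 0.3
```

View pics/scene2.png

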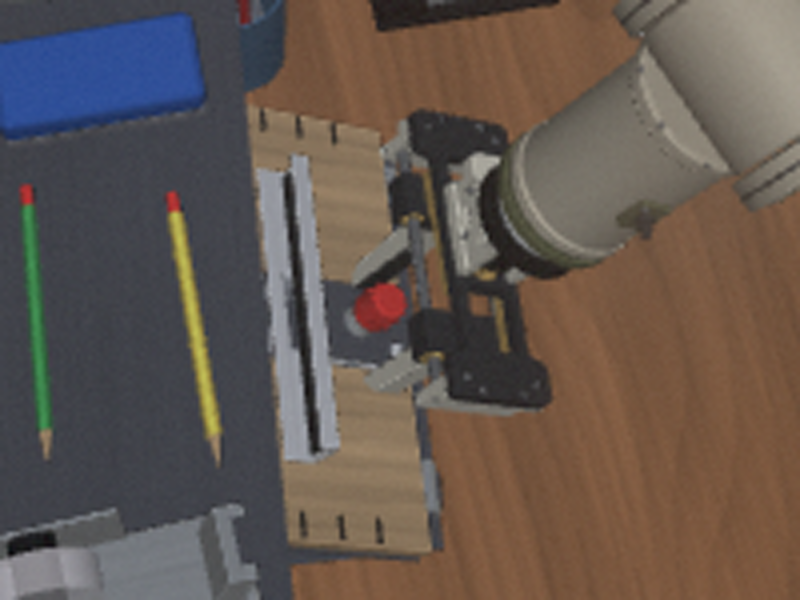

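View pics/top2.png

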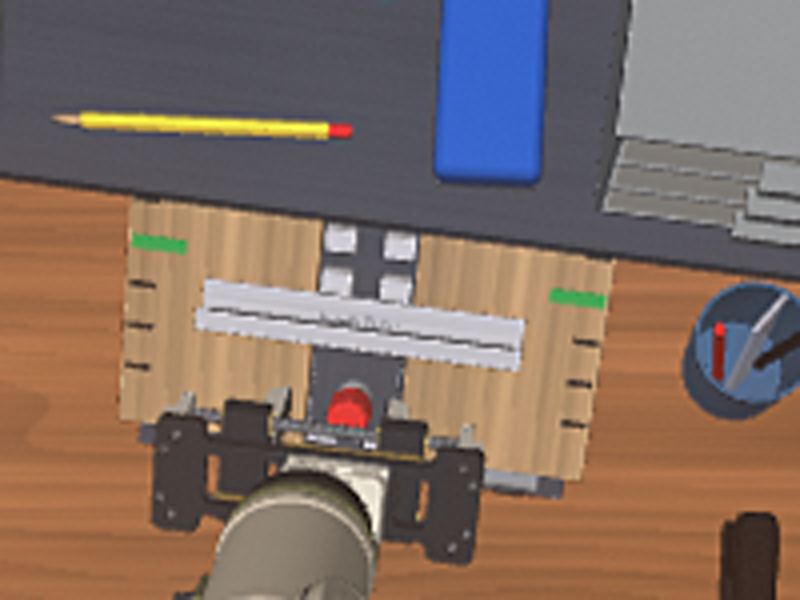

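The fingers straddle the knob but are about 7 mm too far left and 4 mm too deep, so I'll correct before closing.

{"fn": "carry_out", "kwargs": {
  "motion": [0.002,-0.002,-0.004,-0.3,0.3,-0.2,0.3,0.002,-0.002,-0.004,-0.3,0.3,-0.2,0.3,0,0,0,0,0,0,0.3,0,0,0,0,0,0,0.3,0,0,0,0,0,0,0.3]
}}

```text
t: 3.6
tool_pos: [0.5557, 0.1118, 0.0835]
orientation: [-1.557, -0.358, -0.55]
force: [-0.4, -0.4, -0.1]
opening: 0.0604
```

```bash
python3 - <<'E'
from plan import *
kn=face(p,p[5],0,.0305);ex,ey,n=stand_axes()
s=robot.read_state();print(s["t"],s["tool_pos"],s["opening"],s["force"])
go(kn+.003*n,target_R(),1,0.3)
E
```

```text
3.6 [0.55568709 0.11176513 0.08353013] 0.060445380080228865 [-0.41283362 -0.42091212 -0.06083608]
-0.0012,0.0015,-0.0014 , -0.05,0.07,0.08 , 0.3
```

{"fn": "carry_out", "kwargs": {
  "motion": [-0.001,0.0015,-0.0015,0,0,0,-0.2,0,0,0,0,0,0,-1,0,0,0,0,0,0,-1,0,0,0,0,0,0,-1,0,0,0,0,0,0,-1],
  "squeeze": 20
}}

```text
t: 4.1
tool_pos: [0.5556, 0.11, 0.0822]
orientation: [-1.557, -0.358, -0.551]
force: [-0.4, -2.1, 0.7]
opening: 0.0256
```

```bash
python3 - <<'E'
from plan import *
kn=face(p,p[5],0,.0305);ex,ey,n=stand_axes()
for c in("scene",):
    im=imaging.read_camera(c)
    x0,y0=(210,160) if c=="scene" else (180,110)
    cv2.imwrite(f"pics/{c}3.png",cv2.resize(im[y0:y0+150,x0:x0+200],None,fx=4,fy=4,interpolation=2))
s=robot.read_state();print(s["t"],s["tool_pos"],s["opening"],s["force"],s["wrist_torque"])
M=np.array([ex,ey,n]);print("err uvw",M@(s["tool_pos"]-kn),"F uvw",M@s["force"])
go(kn+.003*n,target_R(),1,0.3)
E
```

```text
4.15 [0.55563783 0.10995609 0.08215177] 0.02564611528885902 [-1.03237994  0.00269369  0.84350434] [-0.01067219  0.25457731 -0.11378295]
err uvw [ 0.00062183 -0.00043212  0.0032441 ] F uvw [-0.39954563 -0.1281391   1.26540856]
-0.0006,0.0002,0.0004 , -0.04,0.05,0.13 , 0.3
```

View pics/scene3.png

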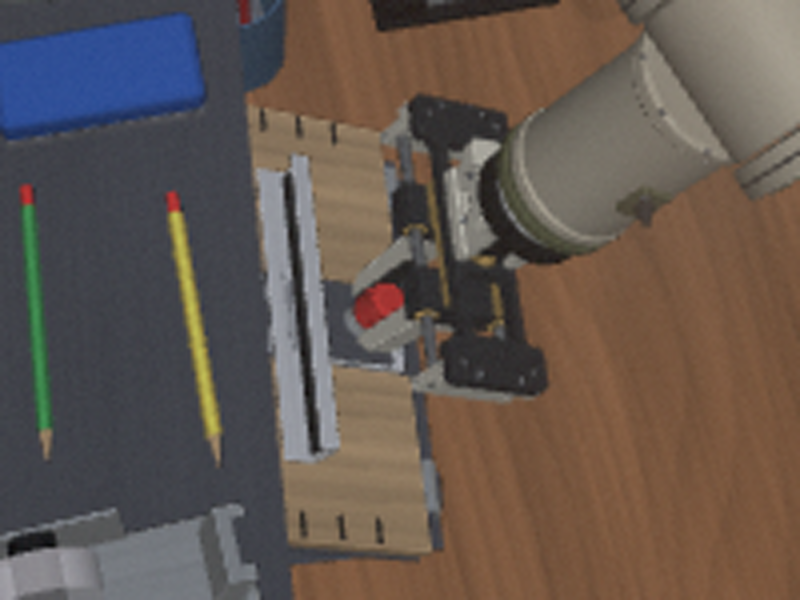

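Opening is 25.6 mm, so the knob is held. Now I'll lift.

{"fn": "carry_out", "kwargs": {
  "motion": [0,-0.004,0,0,0,0,-1,0,-0.004,0,0,0,0,-1,0,-0.004,0,0,0,0,-1,0,-0.003,0,0,0,0,-1,0,0,0,0,0,0,-1],
  "squeeze": 30
}}

```text
t: 4.65
tool_pos: [0.5467, 0.1111, 0.0957]
orientation: [-1.557, -0.358, -0.551]
force: [1.4, -1.7, -1.8]
opening: 0.0258
```

```bash
cat > chk.py <<'E'
from plan import *
kn=np.array([0.55563783,0.10995609,0.08215177]);ex,ey,n=stand_axes()
s=robot.read_state();M=np.array([ex,ey,n])
print(s["t"],"uvw rel. grasp mm",(1000*M@(s["tool_pos"]-kn)).round(2),"F",(M@s["force"]).round(1),"T",s["wrist_torque"].round(2),"open",s["opening"].round(4) if hasattr(s["opening"],"round") else s["opening"])
d=(R.from_rotvec(s["orientation"]).inv()*target_R()).as_rotvec(degrees=True);print("rot to tgt",d.round(2))
E
python3 chk.py
```

```text
4.65 uvw rel. grasp mm [-2.100e-01 -1.000e-02  1.624e+01] F [ 0.3 -1.5 -2.3] T [-0.03  0.22 -0.03] open 0.02579678766725769
rot to tgt [-0.05  0.05  0.11]
```

{"fn": "carry_out", "kwargs": {
  "motion": [0.005,0,0,0,0,0,-1,0.008,0,0,0,0,0,-1,0.008,0,0,0,0,0,-1,0.008,0,0,0,0,0,-1,0.006,0,0,0,0,0,-1]
}}

```text
t: 5.15
tool_pos: [0.5686, 0.1082, 0.1053]
orientation: [-1.561, -0.343, -0.535]
force: [-3.5, 3.8, -4.6]
opening: 0.0255
```

```bash
python3 chk.py
```

```text
5.15 uvw rel. grasp mm [23.62 -0.11 12.31] F [-5.8  3.4 -1.7] T [0.73 1.03 0.36] open 0.025524366242998472
rot to tgt [ 0.04  0.12 -1.02]
```

{"fn": "carry_out", "kwargs": {
  "motion": [0.002,-0.003,0,0,0,-0.6,-1,0.004,-0.002,0,0,0,-0.5,-1,0.005,-0.001,0,0,0,-0.3,-1,0.005,-0.001,0,0,0,-0.2,-1,0,0,0,0,0,0,-1]
}}

```text
t: 5.65
tool_pos: [0.5754, 0.1074, 0.1164]
orientation: [-1.559, -0.361, -0.552]
force: [0.9, 1.2, -1.7]
opening: 0.0255
```

```bash
python3 chk.py
```

```text
5.65 uvw rel. grasp mm [ 3.534e+01 -2.000e-02  1.791e+01] F [-0.3  1.3 -1.8] T [0.28 0.24 0.14] open 0.025478690870370767
rot to tgt [0.08 0.13 0.25]
```

{"fn": "carry_out", "kwargs": {
  "motion": [0.006,0,0,0,0,0,-1,0.006,-0.001,0,0,0,-0.2,-1,0.006,-0.001,0,0,0,-0.2,-1,0.006,-0.001,0,0,0,-0.2,-1,0,0,0,0,0,0,-1]
}}

```text
t: 6.15
tool_pos: [0.5916, 0.1053, 0.1296]
orientation: [-1.559, -0.365, -0.556]
force: [1.4, 1.7, -3.1]
opening: 0.025
```

```bash
python3 chk.py
```

```text
6.15 uvw rel. grasp mm [ 5.627e+01 -3.000e-02  2.005e+01] F [-0.7  1.9 -3.2] T [0.45 0.58 0.26] open 0.025013006489842626
rot to tgt [0.12 0.16 0.53]
```

{"fn": "carry_out", "kwargs": {
  "motion": [0.004,0.002,0,0,0,0.2,-1,0.006,0.001,0,0,0,0,-1,0.006,0,0,0,0,0,-1,0.005,0,0,0,0,0,-1,0,0,0,0,0,0,-1]
}}

```text
t: 6.65
tool_pos: [0.6101, 0.103, 0.1364]
orientation: [-1.561, -0.358, -0.549]
force: [-0.1, 2.4, -3.3]
opening: 0.0253
```

```bash
python3 chk.py; python3 - <<'E'
from plan import *
for c in("scene","top"):
    im=imaging.read_camera(c)
    x0,y0=(210,160) if c=="scene" else (180,110)
    cv2.imwrite(f"pics/{c}4.png",cv2.resize(im[y0:y0+150,x0:x0+200],None,fx=4,fy=4,interpolation=2))
E
```

```text
6.65 uvw rel. grasp mm [ 7.556e+01 -2.000e-02  1.556e+01] F [-2.2  2.3 -2.5] T [0.54 0.59 0.23] open 0.02525496070140549
rot to tgt [0.14 0.17 0.01]
```

View pics/scene4.png

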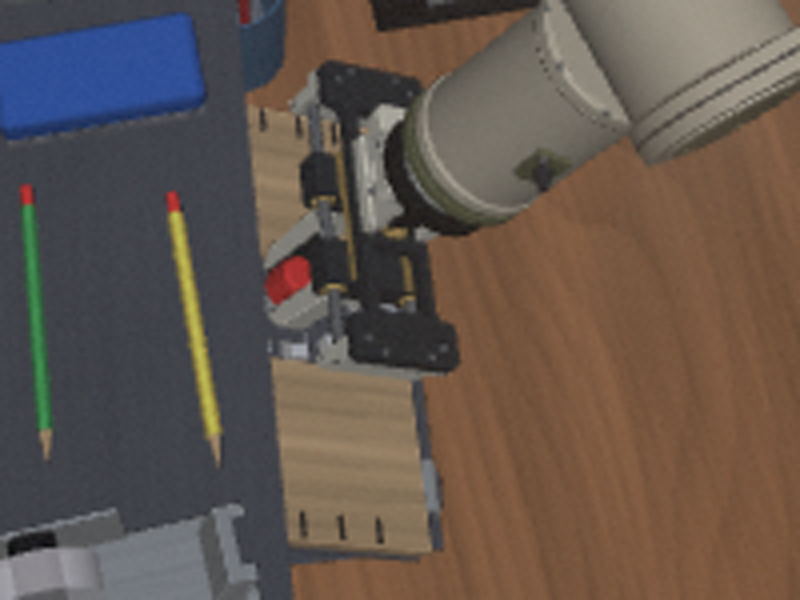

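View pics/top4.png

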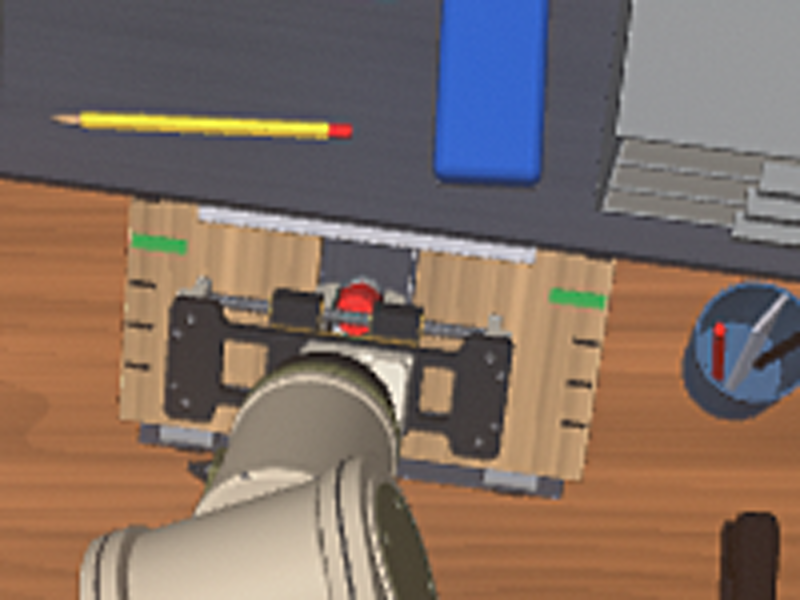

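The knob is still held square and the riser is well clear. About 11 mm of slide remains.

{"fn": "carry_out", "kwargs": {
  "motion": [0.004,-0.001,0,0,0,0,-1,0.004,-0.0005,0,0,0,0,-1,0.003,0,0,0,0,0,-1,0,0,0,0,0,0,-1,0,0,0,0,0,0,-1]
}}

```text
t: 7.25
tool_pos: [0.6176, 0.102, 0.1426]
orientation: [-1.561, -0.356, -0.547]
force: [-3.5, 2.9, -4.2]
opening: 0.0255
```

```bash
python3 chk.py
```

```text
7.25 uvw rel. grasp mm [ 8.532e+01 -5.000e-02  1.671e+01] F [-5.5  2.4 -1.5] T [0.78 1.09 0.35] open 0.025470646417414335
rot to tgt [ 0.15  0.18 -0.13]
```

{"fn": "carry_out", "kwargs": {
  "motion": [0.0015,0,0,0,0,0,-1,0,0,0,0,0,0,-1,0,0.003,0,0,0,0,-1,0,0.003,0,0,0,0,-1,0,0,0,0,0,0,-1]
}}

```text
t: 7.75
tool_pos: [0.6224, 0.1014, 0.1381]
orientation: [-1.561, -0.356, -0.547]
force: [-2.5, 3.5, -4.7]
opening: 0.0255
```

```bash
python3 chk.py
```

```text
7.75 uvw rel. grasp mm [ 8.695e+01 -3.000e-02  1.026e+01] F [-5.   3.2 -2.4] T [0.69 0.96 0.33] open 0.025508258268626675
rot to tgt [ 0.15  0.19 -0.1 ]
```

It's already below the notch rim with no upward push, so I'll keep lowering.

{"fn": "carry_out", "kwargs": {
  "motion": [0,0.004,0,0,0,0,-1,0,0.003,0,0,0,0,-1,0,0.002,0,0,0,0,-1,0,0,0,0,0,0,-1,0,0,0,0,0,0,-1]
}}

```text
t: 8.25
tool_pos: [0.628, 0.1007, 0.13]
orientation: [-1.561, -0.356, -0.547]
force: [-4.8, 3.1, -3.7]
opening: 0.0256
```

```bash
python3 chk.py
```

```text
8.25 uvw rel. grasp mm [ 8.726e+01 -3.000e-02  3.700e-01] F [-6.3  2.4 -0.3] T [0.62 1.06 0.34] open 0.025576408871262845
rot to tgt [ 0.15  0.19 -0.09]
```

{"fn": "carry_out", "kwargs": {
  "motion": [-0.001,0.001,0,0,0,0,-1,-0.001,0.001,0,0,0,0,-1,-0.001,0,0,0,0,0,-1,0,0,0,0,0,0,-1,0,0,0,0,0,0,-1]
}}

```text
t: 8.75
tool_pos: [0.6285, 0.1006, 0.1309]
orientation: [-1.561, -0.361, -0.551]
force: [-2.1, 3.0, -3.8]
opening: 0.0254
```

```bash
python3 chk.py
```

```text
8.75 uvw rel. grasp mm [ 8.814e+01 -3.000e-02  8.900e-01] F [-4.2  2.7 -1.8] T [0.63 0.9  0.37] open 0.02536382794647706
rot to tgt [0.14 0.18 0.22]
```

{"fn": "carry_out", "kwargs": {
  "motion": [-0.003,0.002,0,0,0,-0.2,-1,-0.002,0.002,0,0,0,0,-1,0,0.001,0,0,0,0,-1,0,0,0,0,0,0,-1,0,0,0,0,0,0,-1]
}}

```text
t: 9.25
tool_pos: [0.6293, 0.1005, 0.1306]
orientation: [-1.56, -0.369, -0.561]
force: [0.6, 2.8, -4.7]
opening: 0.0256
```

```bash
python3 chk.py
```

```text
9.25 uvw rel. grasp mm [ 8.872e+01 -4.000e-02  2.000e-01] F [-2.4  2.9 -4. ] T [0.58 0.8  0.29] open 0.02562701586683168
rot to tgt [0.18 0.16 0.89]
```

{"fn": "carry_out", "kwargs": {
  "motion": [-0.004,0,0,0,0,0.8,-1,-0.003,0,0,0,0,0.4,-1,0,0.001,0,0,0,0,-1,0,0,0,0,0,0,-1,0,0,0,0,0,0,-1]
}}

```text
t: 9.75
tool_pos: [0.6264, 0.1009, 0.1287]
orientation: [-1.561, -0.357, -0.549]
force: [-2.0, 1.7, 2.0]
opening: 0.0254
```

```bash
python3 chk.py; python3 - <<'E'
from plan import *
for c in("scene","top"):
    im=imaging.read_camera(c)
    x0,y0=(210,160) if c=="scene" else (180,110)
    cv2.imwrite(f"pics/{c}5.png",cv2.resize(im[y0:y0+150,x0:x0+200],None,fx=4,fy=4,interpolation=2))
E
```

```text
9.75 uvw rel. grasp mm [ 8.523e+01 -1.000e-02  1.800e-01] F [-0.8  1.5  2.9] T [0.28 0.46 0.13] open 0.025385388928601947
rot to tgt [ 0.14  0.13 -0.03]
```

View pics/top5.png

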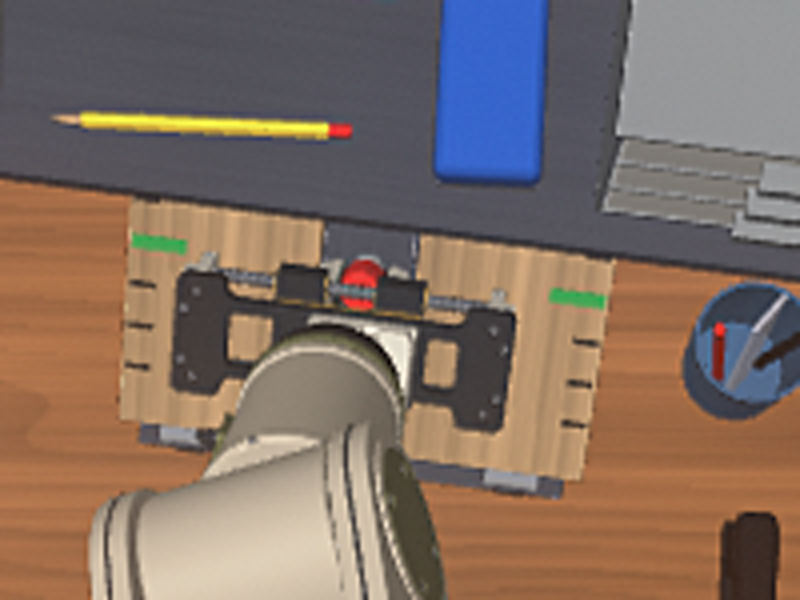

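View pics/scene5.png

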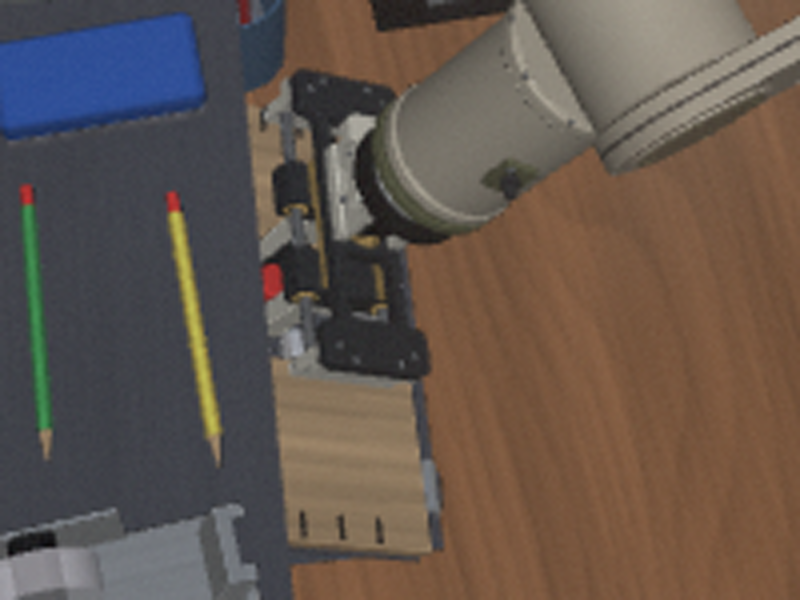

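It's seated: u is about 85 mm, w about 0.2 mm, and the board now pushes back. Releasing.

{"fn": "carry_out", "kwargs": {
  "motion": [0,0,0,0,0,0,0,0,0,0,0,0,0,0.2,0,0,0,0,0,0,0.2,0,0,0,0,0,0,0.2,0,0,0,0,0,0,0.2]
}}

```text
t: 10.35
tool_pos: [0.6272, 0.1004, 0.1295]
orientation: [-1.561, -0.358, -0.55]
force: [-0.7, 0.3, -0.2]
opening: 0.0552
```

```bash
python3 chk.py
```

```text
10.35 uvw rel. grasp mm [86.37 -0.37  0.36] F [-0.7  0.2  0.3] T [0.06 0.29 0.01] open 0.0552339844655599
rot to tgt [0.16 0.13 0.08]
```

{"fn": "carry_out", "kwargs": {
  "motion": [0,-0.012,0,0,0,0,0.2,0,-0.015,0,0,0,0,0.2,0,-0.015,0,0,0,0,0.2,0,-0.02,0,0,0,0,0.2,0,-0.02,0,0,0,0,0.2]
}}

```text
t: 10.85
tool_pos: [0.5802, 0.1055, 0.1963]
orientation: [-1.564, -0.353, -0.546]
force: [0.5, 0.1, -0.3]
opening: 0.0554
```

```bash
python3 chk.py
```

```text
10.85 uvw rel. grasp mm [83.08 -1.26 82.14] F [ 0.2  0.2 -0.5] T [ 0.1   0.23 -0.03] open 0.05540872851442343
rot to tgt [ 0.29  0.14 -0.27]
```

{"fn": "carry_out", "kwargs": {
  "motion": [-0.01,-0.025,0,0,0,0,0.2,-0.02,-0.025,0,0,0,0,0.2,-0.03,-0.02,0,0,0,0,0.2,-0.03,-0.02,0,0,0,0,0.2,-0.02,-0.01,0,0,0,0,0.2]
}}

```text
t: 11.35
tool_pos: [0.4331, 0.1243, 0.2268]
orientation: [-1.56, -0.356, -0.555]
force: [-0.2, 0.7, -0.4]
opening: 0.0558
```

```bash
python3 chk.py; python3 - <<'E'
from plan import *
for c in("scene","top"):
    im=imaging.read_camera(c);cv2.imwrite(f"pics/{c}6f.png",im)
    o=models.outline_of(c,"red_knob");print(c,[(x["confidence"],x["pixel"]) for x in o])
    print("pred",[proj(c,face(p,p[5]+d,0,.0305+w)[None],*( (p[9:12],p[15:18]) if c=="top" else (p[12:15],p[18:21])))[0].round(1) for d,w in((.056,0),(.084,0),(.089,0),(.084,.012),(.112,0))])
    x0,y0=(210,160) if c=="scene" else (180,110)
    cv2.imwrite(f"pics/{c}6.png",cv2.resize(im[y0:y0+150,x0:x0+200],None,fx=4,fy=4,interpolation=2))
E
```

```text
11.35 uvw rel. grasp mm [-24.66  -1.32 188.5 ] F [-0.4  0.7 -0.1] T [ 0.09  0.28 -0.04] open 0.05576501881950711
rot to tgt [ 0.21 -0.11  0.15]Traceback (most recent call last):
  File "<stdin>", line 4, in <module>
NameError: name 'models' is not defined
```

```bash
python3 - <<'E'
from plan import *
from plant import models
for c in("scene","top"):
    im=imaging.read_camera(c);cv2.imwrite(f"pics/{c}6f.png",im)
    o=models.outline_of(c,"red_knob");print(c,[(x["confidence"],x["pixel"]) for x in o])
    print("pred",[proj(c,face(p,p[5]+d,0,.0305+w)[None],*( (p[9:12],p[15:18]) if c=="top" else (p[12:15],p[18:21])))[0].round(1) for d,w in((.056,0),(.084,0),(.089,0),(.084,.012),(.112,0))])
    x0,y0=(210,160) if c=="scene" else (180,110)
    cv2.imwrite(f"pics/{c}6.png",cv2.resize(im[y0:y0+150,x0:x0+200],None,fx=4,fy=4,interpolation=2))
E
```

```text
scene [(0.71, [274.9, 158.6]), (0.58, [277.3, 230.0])]
pred [array([286.3, 233.4]), array([276.7, 232. ]), array([275. , 231.7]), array([279.2, 230.1]), array([266.9, 230.5])]
top [(0.59, [269.3, 181.6])]
pred [array([269. , 192.3]), array([270.1, 181.5]), array([270.3, 179.6]), array([269.6, 183.3]), array([271.2, 170.6])]
```

View pics/top6.png

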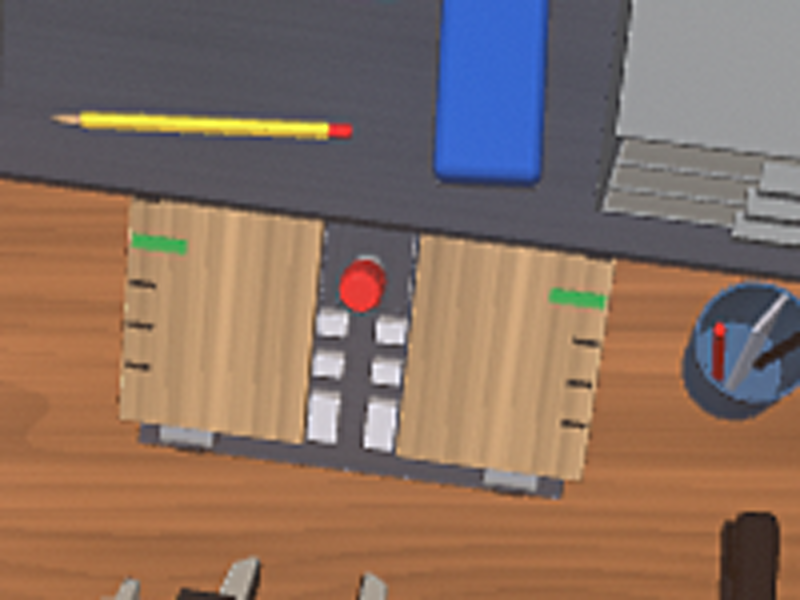

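View pics/scene6.png

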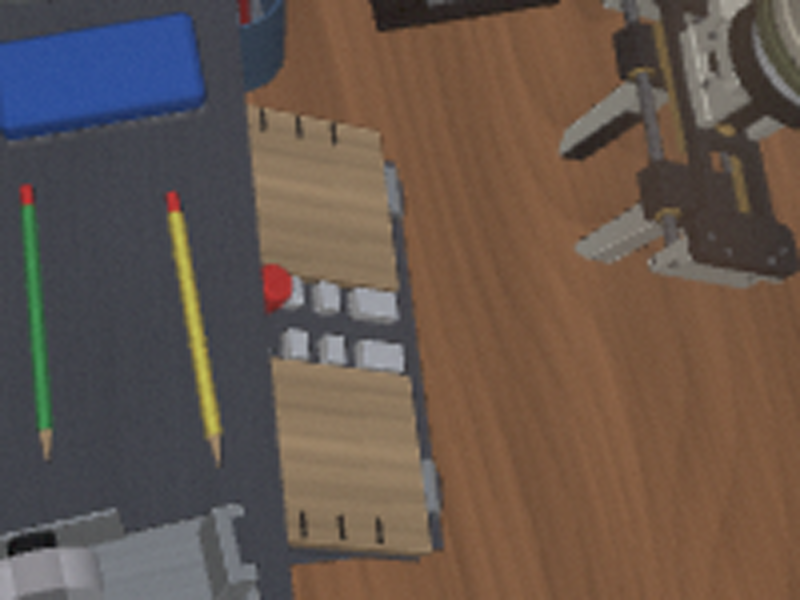

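View pics/top6f.png

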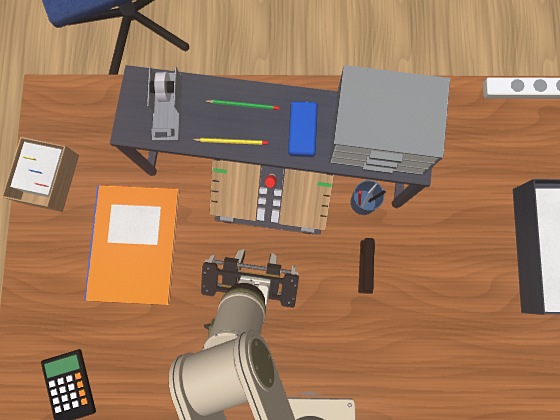

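```bash
python3 - <<'E'
import cv2
im=cv2.imread("pics/top6f.png")[150:240,205:340];a=cv2.imread("pics/top0.png")
hb=cv2.cvtColor(cv2.resize(im,None,fx=4,fy=4,interpolation=2),cv2.COLOR_BGR2HSV)
r=cv2.inRange(hb,(0,180,90),(6,255,255))|cv2.inRange(hb,(172,170,90),(180,255,255))
c,l,s,ce=cv2.connectedComponentsWithStats(r)
print([(s[i,4],(ce[i]+.5)/4-.5+[205,150]) for i in range(1,c) if s[i,4]>20])
d=cv2.absdiff(a,cv2.imread("pics/top6f.png")).max(2)>40
n,l,s,ce=cv2.connectedComponentsWithStats(d.astype('uint8'));print([s[i].tolist() for i in range(1,n) if s[i,4]>15])
from plan import *
robot_state=robot.read_state();print(robot_state["t"])
E
```

```text
[(np.int32(1601), array([270.00085884, 181.0600406 ]))]
[[261, 166, 8, 7, 50], [276, 168, 8, 7, 52], [228, 174, 84, 32, 1243], [257, 205, 22, 15, 229], [168, 249, 131, 171, 12680], [0, 305, 103, 115, 6650]]
11.6
```

```bash
python3 -c "
from plant import robot
print(robot.close_job())"
```

```text
the job is handed in; nothing more can be done
None
```

I lifted the ledge by its red knob, slid it up the slope, let it down into the green-marked notch and let go. I then backed the arm off clear of everything and handed the job in at about 11.6 s.

**Seated:** Before release the knob stood 85.2 mm up the slope from where I gripped it (the notch allows 84–89 mm) and 0.2 mm above its first seated height. The board was pushing back with about 3 N.

**After release:** In the top picture the knob is at (270.0, 181.1), against (270.1, 181.5) predicted for a fully seated ledge. Comparing top pictures from before and after shows changes only at the ledge and the robot.

**Checks that disagreed or were limited:**
- **Scene camera:** The riser partly hides the knob there. The network's best match was a wrong spot (274.9, 158.6). Its second, (277.3, 230.0), was about 2 px from the seated prediction and nearer the one for a ledge still 12 mm up; I relied on the top picture and the force reading.
- **While settling the ledge:** Small down-slope moves first drifted about 1.5 mm the wrong way inside the notch's play. I corrected this before letting go, and the readings taken then showed only a few newtons.

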